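# Catch and close the moon-ball case lid

## Task

The blue lid of the case of moon-phase balls stands open, leaning back past upright. Tip it forward with a fingertip until it falls by itself, catch it on the outside of the fingers well before it is down, and lower it gently until it is fully shut, then take the hand away. Do not pinch the lid, and leave the three things standing round the case where they are.

Things in the scene. Friction and masses are not known exactly. Their poses are not given: they have to be found in the camera images.
- case: cream box holding yellow-and-black balls, fixed to the table: 130 mm deep (its x), 220 mm wide (its y), rim 85 mm above the table. Origin at the centre of its underside; its x axis points from the front (where the shut lid's free edge lies) to the rear, where the hinge is; the rear is on the robot's left
- lid (a joint): lid angle in rad: 0 is fully shut (level on the rim), 1.57 upright, 1.75 leaning back on its stop, where it starts. It balances near 1.51; below that it falls shut. A worn damper slows the fall but does not stop it: 1.3 to 0.6 takes about 2 to 3 s, and left alone it bangs shut at 0.5 to 0.7 rad/s, which is too hard. Holding it up near the edge takes under 2 N
- lid_hinge (a point): middle of the hinge axis, at the case's rear top edge, 85 mm above the table; its axes turn with the lid: x from free edge to hinge, y along the hinge, z out of the blue outer face (the top when shut, facing away from the case when open; the white inner face is the other)
- lid_edge (a point): middle of the lid's free edge, at the corner of the white inner face, 155 mm from the hinge axis. The lid is a flat panel 155 mm long, 224 mm wide, 10 mm thick (5 mm over the last 12 mm, a white lip), about 0.32 kg, no handle; when shut its edge overhangs the case's front by 25 mm, so a fingertip fits under it
- moon_stand: bystander beside or behind the case: yellow-and-black ball of 40 mm on a round wooden foot 60 mm wide, 75 mm tall in all; origin at the centre of the underside
- paper_box: bystander beside or behind the case: open white box 60 x 60 mm, 85 mm tall; origin at the centre of the underside
- rock_tray: bystander behind the case: black tray 80 x 60 mm with a grey rock, 37 mm tall; origin at the centre of the underside

How it is judged (in metres and radians):
On the way, in this order (a step that is already met when the one before it is completed fails the run):
1. the lid, tipped over its balance point, falls by itself with nothing touching it (between 1.5 and 0.5 rad) (value of joint lid between 0.5 and 1.5 rad and velocity of joint lid below -0.02 rad/s and contact force between each of the arm, the fingers and case below 0.1 N), for 0.1 s.
2. the falling lid is caught: its white inner face or free edge rests on the fingers (over 0.4 N) while still more than 0.2 rad open (contact force between the fingers and lid_c0 above 0.4 N and value of joint lid between 0.2 and 1.4 rad), for 0.2 s.
At the end, for the whole second after the job is handed in: the lid is shut (joint below 0.02 rad), and the three bystanders stand within 10 mm of where they were (value of joint lid below 0.02 rad and distance of each of moon_stand, paper_box, rock_tray from where it was at the start of the episode below 0.01 m); the robot touches nothing.
It fails at once if the lid slams: over the last stretch (between 0.2 and 0.03 rad) it closes faster than 0.4 rad/s (value of joint lid between 0.03 and 0.2 rad and velocity of joint lid below -0.4 rad/s).
It fails at once if the lid is pinched: the fingers press both its inner and its outer face with over 3 N (contact force between the fingers and lid_c0 above 3 N and contact force between the fingers and lid_c1 above 3 N).
It fails at once if a bystander is pushed or lifted (moved over 15 mm) or tipped (distance of any of moon_stand, paper_box, rock_tray from where it was at the start of the episode above 0.015 m or angle between any of moon_stand, paper_box's own z axis and vertical above 0.3 rad).
It also fails if it takes over 48 s, if anything falls off the work surface, if the arm or the gripper's body presses on something with over 40 N, if the wrist force passes 120 N, or if a joint passes its speed limit or range.

## Robot

A 6-joint arm with a two-finger parallel gripper is mounted at the origin on the work surface. World frame = base frame: x ahead of the robot, y to its left, z up, the work surface at z = 0. Lengths are in m, angles in degrees, forces in N, time in s.
With the tool pointing down it reaches from about 0.35 to 0.875 m from the base axis. Payload 4.2 kg.
Tool frame: the origin (TCP) lies where the fingers leave the gripper's body, on its centre line; the fingertips stand 70 mm ahead of it and the grasp point (between the pads) lies 51 mm ahead of it; z points along the fingers, y is the direction in which the jaws open and shut (so a half turn about z gives the same grasp; the last joint's range is limited). The gripper opens to 87 mm and grips with 3 to 60 N. Pads are 19 mm wide; open, the fingers measure 117 mm over their backs; the gripper's body (75 mm by 190 mm) begins 51 mm behind the grasp point.
Start: joints at [79.676, 22.042, 0.453, 0, -68.411, -14.817], TCP at [0.265, 0.566, 0.292] pointing down, gripper open.
Joint ranges: [-179.83, 179.83], [-69.29, 118.12], [-61.27, 80.66], [-181.25, 117.63], [-171.15, -9.14], [-177.46, 177.46]. Speed limits (degrees/s): [159.86, 159.86, 180, 180, 180, 180].

## Interface

Orientations are given as a 3x3 rotation matrix whose columns are the frame's x, y, z axes.
In Python, from station import sense, cams, job gives the robot as it stands. The module is installed in compiled form; this text tells all that it offers.
- The arm moves only by the shell command python3 -m handwheel 'ROWS'. ROWS is JSON, a list of rows, each a list of 5 numbers: the shift along the tool's x, y, z in cm, then the turn about the tool's z in degrees, then the opening, from 0 (shut) to 1 (fully open). A call has 1 to 10 rows; each row shifts and turns the commanded pose from where the row before left it, along the tool's axes as they then stand; what a row does not reach is not made up. A row lasts 1/8 s, in which the tool goes at most 62.5 mm and 10.7 degrees, less where a joint would pass 70% of its speed; a pose out of reach is approached as far as the arm can. A call with a gripper value outside its range is refused whole. The fingers move at their own pace and stop on an object; the grip force is fixed at half the most. Time passes only in rows, so rows that do not move let the fingers close. It gives the time, the measured TCP pose, the force and the opening at its end, in the units of the state.
- sense(): the state, without advancing time (a new reading comes with each control period).
- cams.capture(name): name is "scene" or "side" or "wrist"; returns the picture (480x640x3 uint8, red, green, blue); there is no depth.
- cams.camera_params(name): a dict with "fx", "fy", "cx", "cy" (pixels), "origin" and "rotation" of the camera in the world. Camera axes: x right, y down, z forward; pixel columns grow to the right and rows downward; lengths in m; the calibration is good to about 2 mm. A picture is of the moment at which its call begins: read the wrist's pose just before it. camera_params takes no time and is no camera call; for the wrist camera it gives the pose at the moment of the call.
- job.finish_job(): hands the job in, once; it reports no verdict.
The state is a dict: "time_s": time; "joints": joint angles; "joint_velocities": joint speeds; "effort": joint torques, N m; "tcp_pos": TCP position; "ee_rot": TCP orientation; "wrist_force": force on the tool from outside, world axes, zero at the start; "moment": the same for the moment, N m; "gripper_width": opening from 0.0 (shut) to 1.0 (fully open).
Only numpy, scipy, OpenCV 4.12 (cv2) and the standard library are available. Lean on these libraries where they do the work, as an engineer would, in place of code of your own. Each camera call takes 0.05 s, during which the arm holds its last target. There are 200 camera calls.

## Working session

There is one attempt and no reset: what is moved stays moved. The work goes in short steps, Python scripts to look and compute and a shell command to move; the robot and the scene stay as the last step left them, time stands still between calls to the robot, and variables do not carry over. Pictures are saved under pics/ and viewed, about 8 in all and at most 12, crops included, and the job is handed in when it is done.

```bash
mkdir -p pics; python3 - <<'E'
from station import sense,cams
import cv2,numpy as np
s=sense();print(s)
for n in ["scene","side"]:
    im=cams.capture(n);cv2.imwrite(f"pics/{n}0.png",im[:,:,::-1]);p=cams.camera_params(n);print(n,p)
E
```

```text
{'time_s': 0.0, 'joints': array([ 7.96766154e+01,  2.20891501e+01,  3.80395781e-01, -2.72020431e-02,
       -6.84132869e+01, -1.48161220e+01]), 'joint_velocities': array([ 0.0539669 , -0.11277541,  0.01267593,  0.0464065 , -0.01011164,
        0.01455272]), 'effort': array([-7.13766872e-05, -3.90666318e+01,  1.87401724e+01,  4.21971023e+00,
        1.10464587e-02, -1.97170575e-04]), 'tcp_pos': array([0.26531029, 0.56538983, 0.29118527]), 'ee_rot': array([[ 9.05201720e-01, -4.24981388e-01, -8.16020085e-04],
       [-4.24982155e-01, -9.05199482e-01, -2.01638793e-03],
       [ 1.18266382e-04,  2.17203179e-03, -9.99997634e-01]]), 'wrist_force': array([-0.17445574, -0.2058225 , -0.77792918]), 'moment': array([-0.00880385,  0.02369866, -0.01074988]), 'gripper_width': 0.997334545175297}
scene {'fx': 521.0350450422197, 'fy': 521.0350450422197, 'cx': 318.06279451733764, 'cy': 236.7531675474369, 'origin': array([1.04892563, 0.12612716, 0.83908451]), 'rotation': array([[-0.13235519,  0.85287838, -0.50505502],
       [ 0.9911087 ,  0.12087844, -0.05560536],
       [ 0.01362566, -0.50792408, -0.86129407]])}
side {'fx': 459.4303814302597, 'fy': 459.4303814302597, 'cx': 315.60582003475486, 'cy': 235.34726267863695, 'origin': array([ 1.0496868 , -0.12093534,  0.70428362]), 'rotation': array([[ 0.42636765,  0.7044404 , -0.56742783],
       [ 0.90447539, -0.32396204,  0.27743986],
       [ 0.01161477, -0.63151589, -0.77527594]])}
```

View pics/scene0.png

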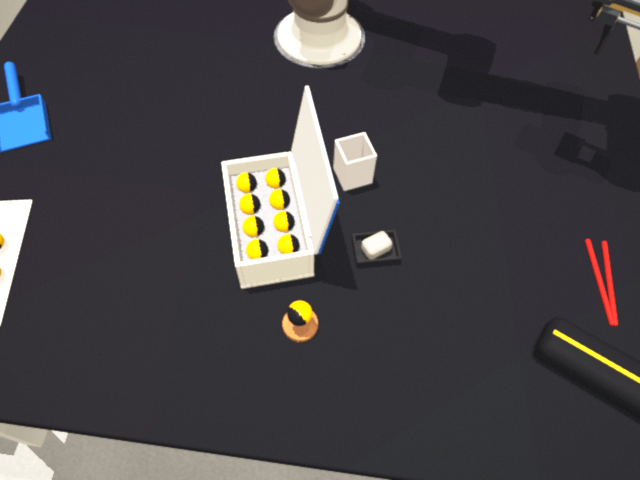

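View pics/side0.png

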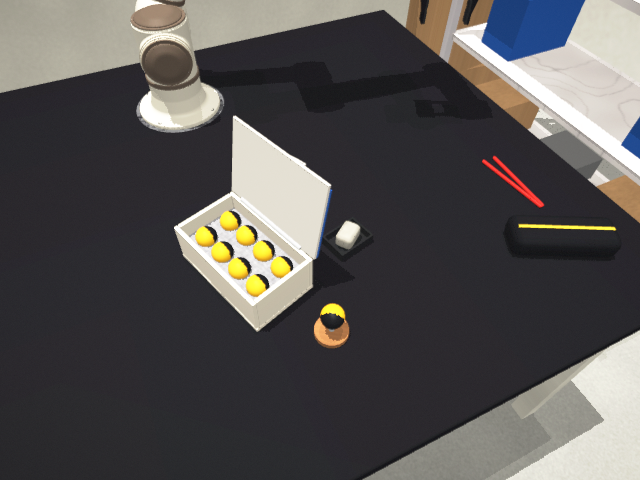

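```bash
cat > h.py <<'E'
import numpy as np
from station import sense,cams
P={n:cams.camera_params(n) for n in("scene","side")}
def proj(n,X):
    p=P[n];c=(np.atleast_2d(X)-p["origin"])@p["rotation"]
    return np.c_[p["fx"]*c[:,0]/c[:,2]+p["cx"],p["fy"]*c[:,1]/c[:,2]+p["cy"]]
def ray(n,uv,z):
    p=P[n];d=p["rotation"]@np.array([(uv[0]-p["cx"])/p["fx"],(uv[1]-p["cy"])/p["fy"],1])
    return p["origin"]+d*(z-p["origin"][2])/d[2]
def case2w(q,X):
    c,s=np.cos(q[2]),np.sin(q[2]);X=np.atleast_2d(X)
    return np.c_[q[0]+c*X[:,0]-s*X[:,1],q[1]+s*X[:,0]+c*X[:,1],X[:,2]]
def edge(a,y=0): return [.065-.155*np.cos(a)+0.0,y,.085+.155*np.sin(a)]
E
python3 - <<'E'
from h import *
from scipy.optimize import least_squares
# y case + is towards robot
C=[[-.065,.11,.085],[-.065,-.11,.085],[.065,-.11,.085],[-.065,-.11,0],[.065,-.11,0]]
uv={"scene":[(222,160),(240,263),(312,252),(243,284),(313,273)],"side":[(178,236),(257,304),(310,260),(258,325),(312,285)]}
L={"scene":[(306,90),(335,207)],"side":[(233,122),(328,187)]}
def f(q):
    r=[]
    for n in uv:
        r.append(proj(n,case2w(q,C))-uv[n])
        r.append(proj(n,case2w(q,[edge(q[3],.112),edge(q[3],-.112)]))-L[n])
    return np.vstack(r).ravel()
s=least_squares(f,[.5,.1,1.5,1.75],loss="soft_l1");q=s.x;print(q,np.degrees(q[2]));print(f(q).reshape(-1,2).round(1))
np.save("q.npy",q)
for a in(1.75,1.5,.9,0):print(a,case2w(q,edge(a)))
print("hinge",case2w(q,[.065,0,.085]))
for n,k in(("scene",[(300,325,0),(376,248,.0),(355,160,.04)]),("side",[(331,332,0),(347,240,.0)])):
    for u,v,z in k:print(n,ray(n,(u,v),z), (np.linalg.inv([[np.cos(q[2]),-np.sin(q[2])],[np.sin(q[2]),np.cos(q[2])]])@(ray(n,(u,v),z)[:2]-q[:2])))
R=sense()["ee_rot"];print("tool y heading",np.degrees(np.arctan2(R[1,1],R[0,1])),"case y heading",np.degrees(q[2])+90)
E
```

```text
[ 0.55441621 -0.01995022  1.89479962  1.73868994] 108.56402123374711
[[  1.    0.7]
 [ -3.6   2.7]
 [  3.1   0.9]
 [ -0.7   3.9]
 [  1.7   2.7]
 [ -0.1  -3.9]
 [ -0.5  -8.4]
 [ -4.3 -10.9]
 [ -4.6  -0.1]
 [  3.2  -2.5]
 [ -0.8   4.9]
 [  0.9   0.3]
 [ -0.2  -6.5]
 [  0.   -1.8]]
1.75 [[0.52492673 0.06785834 0.23751782]]
1.5 [[0.53721317 0.03127395 0.23961172]]
0.9 [[ 0.56439678 -0.0496686   0.20641567]]
0 [[ 0.58306898 -0.10526739  0.085     ]]
hinge [[0.53372254 0.04166773 0.085     ]]
scene [0.73374324 0.06460626 0.        ] [ 0.02306559 -0.19691613]
scene [ 5.65791473e-01  1.81258633e-01 -1.11022302e-16] [ 0.18711818 -0.07484107]
scene [0.39778673 0.12292252 0.04      ] [0.18530406 0.10299427]
side [0.73550508 0.06495577 0.        ] [ 0.02283601 -0.19869757]
side [0.57062778 0.18207525 0.        ] [ 0.1863526  -0.07968571]
tool y heading -115.14987205596327 case y heading 198.5640212337471
```

```bash
python3 - <<'E'
import cv2,numpy as np
a=cv2.imread("pics/scene0.png")[80:300,205:355];b=cv2.imread("pics/side0.png")[110:330,165:340]
r=lambda i:cv2.resize(i,None,fx=2.4,fy=2.4,interpolation=cv2.INTER_CUBIC)
o=np.hstack([r(a),r(b)]);print(o.shape);cv2.imwrite("pics/crop.png",o)
E
```

```text
(528, 780, 3)
```

View pics/crop.png

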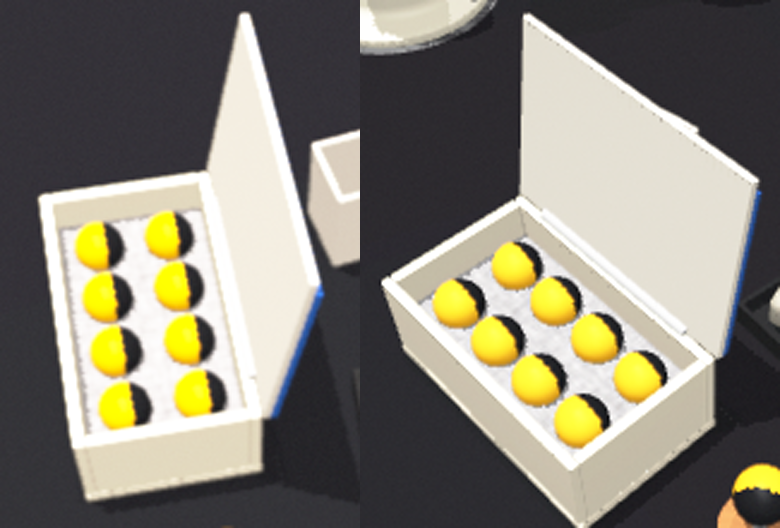

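```bash
python3 - <<'E'
from h import *
from scipy.optimize import least_squares
C=np.array([[-.065,.11,.085],[-.065,-.11,.085],[.065,-.11,.085],[-.065,-.11,0],[.065,-.11,0],[.065,.11,.085],[-.065,.11,0]])
uv={"scene":[(221.3,162.1),(237.1,264.6),(314.2,251.7),(241.7,287.9),(313.8,275.8),(292,152.5)],"side":[(175,227.1),(255.8,304.6),(312.1,259.2),(257.9,329.2),(312.5,286.7),(231.7,193.3),(183.8,255.8)]}
L={"scene":[(305,86.7),(335.8,200.8)],"side":[(233.3,116.3),(328.8,186.3)]}
def f(q):
    r=[]
    for n in uv:
        r.append(proj(n,case2w(q,C[:len(uv[n])]))-uv[n])
        r.append(proj(n,case2w(q,[edge(q[3],.112),edge(q[3],-.112)]))-L[n])
    return np.vstack(r).ravel()
s=least_squares(f,[.5,.1,1.5,1.75],loss="soft_l1");q=s.x;print(q,np.degrees(q[2]));print(f(q).reshape(-1,2).round(1).tolist())
np.save("q.npy",q)
for a in(1.75,1.5,.9,0):print(a,case2w(q,edge(a)))
c,s_=np.cos(q[2]),np.sin(q[2]);T=np.array([[c,s_],[-s_,c]])
S=sense();R=S["ee_rot"];print("tool in case",T@(S["tcp_pos"][:2]-q[:2]),"case y heading",np.degrees(q[2])+90)
for p in((.734,.065),(.568,.181),(.398,.123)):print(T@(np.array(p)-q[:2]))
E
```

```text
[ 0.55671422 -0.02101188  1.90257212  1.74975746] 109.0093525382653
[[0.4, -0.2], [-1.1, 2.4], [0.5, 1.9], [0.2, 1.2], [0.5, 0.6], [-0.3, -0.9], [0.5, 0.1], [-0.6, -1.5], [-1.8, -0.5], [-2.9, 0.6], [1.3, -0.9], [-0.2, 1.9], [0.5, -0.7], [0.5, -3.1], [-0.4, -0.3], [-0.5, -0.1], [0.2, -0.8]]
1.75 [[0.52654315 0.06656482 0.23751782]]
1.5 [[0.53911356 0.03007703 0.23961172]]
0.9 [[ 0.56692547 -0.05065179  0.20641567]]
0 [[ 0.58602924 -0.10610377  0.085     ]]
tool in case [0.64936459 0.08447482] case y heading 199.00935253826532
[ 0.0235753  -0.19563358]
[ 0.18731922 -0.07647013]
[0.18785505 0.10315089]
```

```bash
cat >> h.py <<'E'
def st():
    q=np.load("q.npy");c,s=np.cos(q[2]),np.sin(q[2]);S=sense();T=np.array([[c,s],[-s,c]])
    R=S["ee_rot"]
    print("t",round(S["time_s"],2),"case mm",(1e3*np.r_[T@(S["tcp_pos"][:2]-q[:2]),S["tcp_pos"][2]]).round(1),"F case",(np.r_[T@S["wrist_force"][:2],S["wrist_force"][2]]).round(2),"yawerr",round((np.degrees(np.arctan2(R[1,1],R[0,1])-q[2])-90+180)%360-180,2),"tilt z",R[:,2].round(4),"g",round(S["gripper_width"],2),"j",S["joints"].round(0))
E
python3 -m handwheel '[[0,0,0,9.2,0],[0,0,0,9.2,0],[0,0,0,9.2,0],[0,0,0,9.2,0],[0,0,0,9.1,0],[4,-1,0,0,0],[4,-1,0,0,0],[4,-1,0,0,0],[4,-1,0,0,0],[4,-1,0,0,0]]'; python3 -c "from h import *;st()"
```

```text
time_s: 1.35
tcp_pos: [0.3782, 0.3915, 0.2918]
ee_rot: [[0.325, -0.946, -0.001], [-0.946, -0.325, -0.001], [0.0, 0.001, -1.0]]
wrist_force: [-0.5, 0.4, 0.1]
gripper_width: 0.019
t 1.35 case mm [448.2  34.5 291.8] F case [0.55 0.36 0.12] yawerr -0.05 tilt z [-6.e-04 -7.e-04 -1.e+00] g 0.02 j [ 63.  14. -11.  -0. -65. -44.]
```

```bash
python3 -m handwheel '[[4,-0.7,0,0,0],[4,-0.7,0,0,0],[4,-0.7,0.5,0,0],[4,-0.7,0.5,0,0],[4,-0.6,0.5,0,0],[4,0,0.5,0,0],[3,0,0.5,0,0],[2,0,0.5,0,0],[0.5,0,0,0,0],[0,0,0,0,0]]' >/dev/null; python3 - <<'E'
from h import *;import cv2
st();cv2.imwrite("pics/s1.png",cams.capture("side")[50:350,100:500,::-1])
E
```

```text
t 2.6 case mm [154.7   0.6 262.2] F case [ 0.02 -0.65  0.07] yawerr -0.06 tilt z [-1.e-04 -0.e+00 -1.e+00] g 0.01 j [ 32.  13. -17.  -0. -60. -13.]
```

View pics/s1.png

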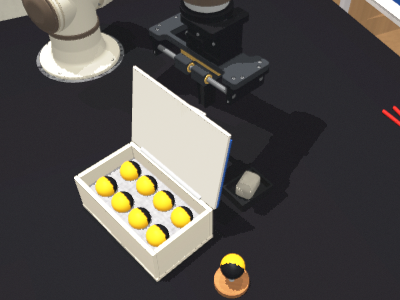

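```bash
python3 -m handwheel '[[2,0,0,0,0],[2,0,0,0,0],[0.8,0,0,0,0],[0.8,0,0,0,0],[0.8,0,0,0,0],[0.8,0,0,0,0],[0.5,0,0,0,0],[0,0,0,0,0]]' >/dev/null; python3 - <<'E'
from h import *;import cv2
st();cv2.imwrite("pics/s2.png",cams.capture("side")[50:350,100:500,::-1])
E
```

```text
t 3.65 case mm [ 77.   1. 262.] F case [-0.1  -0.15  0.06] yawerr -0.09 tilt z [-6.e-04 -6.e-04 -1.e+00] g 0.0 j [ 23.  15. -15.   0. -60.  -4.]
```

View pics/s2.png

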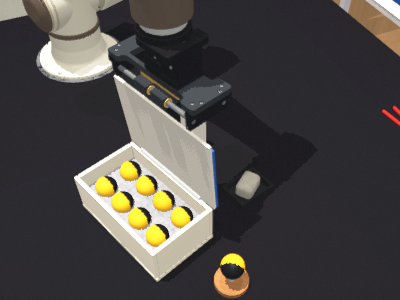

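```bash
python3 -m handwheel '[[0.6,0,0,0,0],[0.6,0,0,0,0],[0,0,0,0,0],[-1.5,0,-2,0,0],[0,0,-3,0,0],[0,0,-3,0,0]]' >/dev/null; python3 - <<'E'
from h import *;import cv2
st();cv2.imwrite("pics/s3.png",cams.capture("side")[50:350,100:500,::-1])
E
```

```text
t 4.45 case mm [ 80.5   0.7 343.2] F case [ 0.01 -0.31 -0.26] yawerr -0.03 tilt z [ 2.e-04 -6.e-04 -1.e+00] g 0.01 j [ 23.  11.  -8.   0. -71.  -4.]
```

View pics/s3.png

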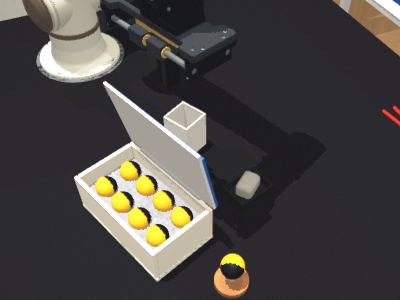

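```bash
python3 - <<'E'
from h import *
q=np.load("q.npy")
for a in(1.5,1.45,1.4,1.35,1.3,1.2,1.1):print(a,proj("side",case2w(q,[edge(a,.112),edge(a,-.112)])).round(0).tolist())
E
```

```text
1.5 [[214.0, 125.0], [310.0, 198.0]]
1.45 [[210.0, 128.0], [306.0, 201.0]]
1.4 [[206.0, 130.0], [302.0, 204.0]]
1.35 [[202.0, 133.0], [298.0, 208.0]]
1.3 [[199.0, 136.0], [294.0, 212.0]]
1.2 [[191.0, 143.0], [286.0, 219.0]]
1.1 [[185.0, 150.0], [278.0, 228.0]]
```

```bash
python3 -m handwheel '[[3,0,0,0,0],[4,0,0,0,0],[4,0,0,0,0],[1.3,0,2,0,0],[0,0,3,0,0],[0,0,3,0,0],[0,0,2,0,0],[0,0,0.2,0,0]]' >/dev/null; python3 - <<'E'
from h import *;import cv2
st();cv2.imwrite("pics/s4.png",cams.capture("side")[50:350,100:500,::-1])
E
```

```text
t 5.5 case mm [-42.5   1.5 238.7] F case [-0.02 -0.7  -0.02] yawerr -0.06 tilt z [-3.5e-03 -8.0e-04 -1.0e+00] g 0.0 j [ 10.  20. -11.   0. -59.   9.]
```

View pics/s4.png

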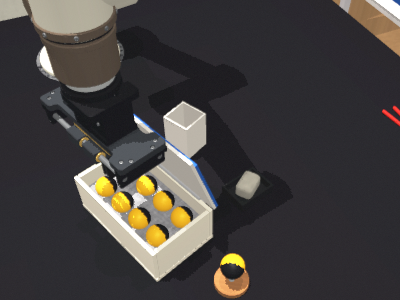

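```bash
python3 -m handwheel '[[0,0,0,0,0],[0,0,0,0,0],[0,0,0,0,0],[0,0,0,0,0]]' >/dev/null; python3 -c "from h import *;st()"
python3 -m handwheel '[[0,0,0,0,0],[0,0,0,0,0],[0,0,0,0,0],[0,0,0,0,0]]' >/dev/null; python3 -c "from h import *;st()"
python3 -m handwheel '[[0,0,0,0,0],[0,0,0,0,0],[0,0,0,0,0],[0,0,0,0,0]]' >/dev/null; python3 -c "from h import *;st()"
python3 -m handwheel '[[0,0,0,0,0],[0,0,0,0,0],[0,0,0,0,0],[0,0,0,0,0]]' >/dev/null; python3 -c "from h import *;st()"
```

```text
t 6.05 case mm [-42.4   0.8 240.6] F case [0.35 0.19 0.3 ] yawerr -0.05 tilt z [ 6.e-04  1.e-04 -1.e+00] g 0.0 j [ 10.  19. -11.   0. -59.   9.]
t 6.55 case mm [-42.4   0.8 240.2] F case [-0.64 -0.46 -0.43] yawerr -0.05 tilt z [-1.e-04 -1.e-04 -1.e+00] g 0.01 j [ 10.  19. -11.   0. -59.   9.]
t 7.05 case mm [-42.4   0.8 240.2] F case [0.38 0.82 1.05] yawerr -0.05 tilt z [-0. -0. -1.] g 0.01 j [ 10.  19. -11.   0. -59.   9.]
t 7.55 case mm [-42.5   0.8 240.2] F case [-0.79 -0.17 -0.03] yawerr -0.05 tilt z [-0.e+00 -1.e-04 -1.e+00] g 0.01 j [ 10.  19. -11.   0. -59.   9.]
```

```bash
for i in 1 2 3; do python3 -m handwheel '[[0,0,0,0,0],[0,0,0,0,0]]' >/dev/null; python3 -c "from h import *;st()"; done; python3 - <<'E'
from h import *;import cv2
q=np.load("q.npy")
im=cams.capture("scene")[:,:,::-1].copy()
for a,c in((.8,(0,0,255)),(.9,(0,255,0)),(1.,(255,255,0))):
    p=proj("scene",case2w(q,[edge(a,.112),edge(a,-.112)])).astype(int)
    for x in p:cv2.circle(im,tuple(map(int,x)),1,c,-1)
cv2.imwrite("pics/s5.png",cv2.resize(im[60:340,160:420],None,fx=2,fy=2))
E
```

```text
t 7.8 case mm [-42.4   0.8 240.2] F case [-1.31 -0.05 -0.75] yawerr -0.05 tilt z [-0. -0. -1.] g 0.01 j [ 10.  19. -11.   0. -59.   9.]
t 8.05 case mm [-42.4   0.8 240.3] F case [-0.95  0.05 -1.29] yawerr -0.05 tilt z [ 0. -0. -1.] g 0.0 j [ 10.  19. -11.   0. -59.   9.]
t 8.3 case mm [-42.4   0.8 240.3] F case [-0.94 -0.06 -0.86] yawerr -0.05 tilt z [-0. -0. -1.] g 0.0 j [ 10.  19. -11.   0. -59.   9.]
```

View pics/s5.png

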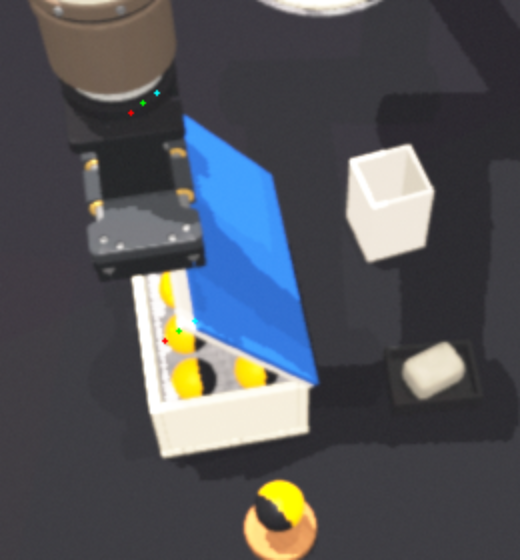

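```bash
python3 -m handwheel '[[0.27,0,0.26,0,0],[0.28,0,0.26,0,0],[0.29,0,0.28,0,0],[0.29,0,0.28,0,0]]' >/dev/null; python3 -c "from h import *;st()";python3 -m handwheel '[[0.3,0,0.29,0,0],[0.3,0,0.29,0,0],[0.3,0,0.29,0,0],[0.3,0,0.29,0,0]]' >/dev/null; python3 -c "from h import *;st()";  python3 -m handwheel '[[0,0,0,0,0]]' >/dev/null; python3 -c "from h import *;st()"
```

```text
t 8.85 case mm [-54.1   0.7 229.4] F case [-0.91  0.3   0.31] yawerr -0.06 tilt z [ 4.e-04 -2.e-04 -1.e+00] g 0.0 j [  9.  21. -12.   0. -58.  10.]
t 9.35 case mm [-65.8   0.9 217.4] F case [-0.82  0.03 -0.82] yawerr -0.06 tilt z [-5.e-04  3.e-04 -1.e+00] g 0.01 j [  8.  22. -12.  -0. -57.  11.]
t 9.47 case mm [-65.9   1.  217.4] F case [-0.42 -0.89 -0.89] yawerr -0.07 tilt z [-8.e-04 -0.e+00 -1.e+00] g 0.0 j [  8.  22. -12.  -0. -57.  11.]
```

```bash
python3 -m handwheel '[[0.24,0,0.3,0,0],[0.24,0,0.3,0,0],[0.23,0,0.3,0,0],[0.23,0,0.31,0,0]]' >/dev/null; python3 -c "from h import *;st()";python3 -m handwheel '[[0.19,0,0.33,0,0],[0.19,0,0.33,0,0],[0.18,0,0.33,0,0],[0.18,0,0.33,0,0],[0,0,0,0,0]]' >/dev/null; python3 -c "from h import *;st()";  python3 -m handwheel '[[0,0,0,0,0]]' >/dev/null;python3 - <<'E'
from h import *;import cv2
st()
q=np.load("q.npy")
im=cams.capture("scene")[:,:,::-1].copy()
for a,c in((.4,(0,0,255)),(.5,(0,255,0)),(.6,(255,255,0))):
    p=proj("scene",case2w(q,[edge(a,.112),edge(a,-.112)])).astype(int)
    for x in p:cv2.circle(im,tuple(map(int,x)),1,c,-1)
cv2.imwrite("pics/s6.png",cv2.resize(im[60:340,160:420],None,fx=2,fy=2))
E
```

```text
t 9.97 case mm [-75.2   0.9 205.5] F case [-0.33  0.61 -0.73] yawerr -0.05 tilt z [-3.e-04  1.e-04 -1.e+00] g 0.01 j [  7.  23. -12.  -0. -55.  12.]
t 10.6 case mm [-82.9   0.9 192.4] F case [-2.6   0.78  0.68] yawerr -0.06 tilt z [-0.e+00 -4.e-04 -1.e+00] g 0.01 j [  6.  24. -12.   0. -54.  13.]
t 10.72 case mm [-82.8   0.9 192.7] F case [-3.28  0.92  1.13] yawerr -0.05 tilt z [ 1.e-04 -3.e-04 -1.e+00] g 0.01 j [  6.  24. -12.   0. -54.  13.]
```

View pics/s6.png

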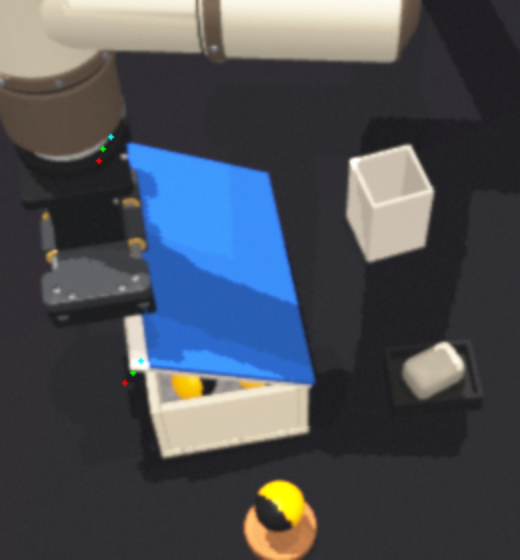

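```bash
python3 -m handwheel '[[0.2,0,0.15,0,0],[0.17,0,0.25,0,0],[0.16,0,0.27,0,0],[0.15,0,0.28,0,0]]' >/dev/null; python3 -c "from h import *;st()";python3 -m handwheel '[[0.14,0,0.29,0,0],[0.13,0,0.29,0,0],[0.12,0,0.29,0,0]]' >/dev/null; python3 -c "from h import *;st()";  python3 -m handwheel '[[0.11,0,0.3,0,0],[0.1,0,0.3,0,0],[0.1,0,0.3,0,0]]' >/dev/null;python3 -c "from h import *;st()"; python3 -m handwheel '[[0,0,0,0,0]]' >/dev/null;python3 -c "from h import *;st()"
```

```text
t 11.28 case mm [-89.3   0.8 182.7] F case [-1.04 -0.04 -0.62] yawerr -0.05 tilt z [-1.e-04  1.e-04 -1.e+00] g 0.01 j [  5.  25. -12.  -0. -53.  14.]
t 11.65 case mm [-93.3   0.9 174.1] F case [-1.43  0.05  0.05] yawerr -0.05 tilt z [-1.e-04 -0.e+00 -1.e+00] g 0.0 j [  5.  25. -13.   0. -52.  14.]
t 12.03 case mm [-96.4   0.9 165.2] F case [-0.93 -0.09 -1.29] yawerr -0.05 tilt z [ 0. -0. -1.] g 0.01 j [  5.  26. -13.   0. -51.  14.]
t 12.15 case mm [-96.5   0.9 165. ] F case [-1.85 -0.33 -0.77] yawerr -0.05 tilt z [-3.e-04 -2.e-04 -1.e+00] g 0.0 j [  5.  26. -13.   0. -51.  14.]
```

```bash
python3 -m handwheel '[[0.08,0,0.28,0,0],[0.08,0,0.28,0,0],[0.07,0,0.28,0,0]]' >/dev/null; python3 -c "from h import *;st()";python3 -m handwheel '[[0.06,0,0.28,0,0],[0.06,0,0.28,0,0],[0,0,0,0,0]]' >/dev/null; python3 - <<'E'
from h import *;import cv2
st()
q=np.load("q.npy")
im=cams.capture("side")[:,:,::-1].copy()
for a,c in((.1,(0,0,255)),(.2,(0,255,0)),(.3,(255,255,0))):
    p=proj("side",case2w(q,[edge(a,.112),edge(a,-.112)])).astype(int)
    for x in p:cv2.circle(im,tuple(map(int,x)),1,c,-1)
cv2.imwrite("pics/s7.png",cv2.resize(im[120:360,120:380],None,fx=2,fy=2))
E
```

```text
t 12.53 case mm [-98.7   0.8 156.8] F case [-0.32  0.04 -0.94] yawerr -0.05 tilt z [ 2.e-04  0.e+00 -1.e+00] g 0.01 j [  4.  27. -13.  -0. -50.  15.]
t 12.9 case mm [-99.9   0.9 151. ] F case [-1.63 -1.05 -1.61] yawerr -0.06 tilt z [-4.e-04 -1.e-04 -1.e+00] g 0.01 j [  4.  27. -14.   0. -49.  15.]
```

View pics/s7.png

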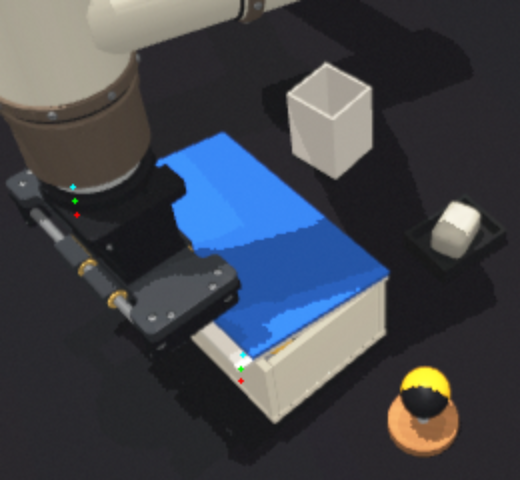

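```bash
python3 -m handwheel '[[0.04,0,0.28,0,0],[0.04,0,0.28,0,0],[0.03,0,0.28,0,0]]' >/dev/null; python3 -c "from h import *;st()";python3 -m handwheel '[[0.03,0,0.28,0,0],[0.02,0,0.28,0,0]]' >/dev/null; python3 -c "from h import *;st()"; python3 -m handwheel '[[0,0,0,0,0]]' >/dev/null; python3 -c "from h import *;st()"
```

```text
t 13.32 case mm [-101.1    0.8  142.8] F case [-3.58  0.81 -0.04] yawerr -0.05 tilt z [ 2.e-04 -2.e-04 -1.e+00] g 0.01 j [  4.  28. -14.   0. -48.  15.]
t 13.57 case mm [-101.7    0.9  137.2] F case [-3.92  0.17 -0.58] yawerr -0.05 tilt z [ 2.e-04 -3.e-04 -1.e+00] g 0.0 j [  4.  28. -14.   0. -48.  15.]
t 13.7 case mm [-101.7    0.9  137.1] F case [-3.4  -0.35 -2.05] yawerr -0.05 tilt z [-0.e+00 -3.e-04 -1.e+00] g 0.01 j [  4.  28. -14.   0. -48.  15.]
```

```bash
python3 -m handwheel '[[0.03,0,0.25,0,0],[0.03,0,0.25,0,0],[0.02,0,0.25,0,0]]' >/dev/null; python3 -c "from h import *;st()";python3 -m handwheel '[[0.02,0,0.25,0,0],[0.01,0,0.25,0,0]]' >/dev/null; python3 -c "from h import *;st()"; python3 -m handwheel '[[0,0,0,0,0]]' >/dev/null; python3 - <<'E'
from h import *;import cv2
st()
q=np.load("q.npy")
im=cams.capture("side")[:,:,::-1].copy()
for a,c in((.0,(0,0,255)),(.1,(0,255,0))):
    p=proj("side",case2w(q,[edge(a,.112),edge(a,-.112)])).astype(int)
    for x in p:cv2.circle(im,tuple(map(int,x)),1,c,-1)
cv2.imwrite("pics/s8.png",cv2.resize(im[200:350,200:380],None,fx=3,fy=3))
E
```

```text
t 14.07 case mm [-102.3    0.8  129.7] F case [-4.29  0.79 -0.35] yawerr -0.05 tilt z [ 1.e-04  0.e+00 -1.e+00] g 0.0 j [  4.  29. -14.  -0. -47.  15.]
t 14.32 case mm [-102.5    0.9  124.6] F case [-3.92  0.31 -1.19] yawerr -0.05 tilt z [-1.e-04  1.e-04 -1.e+00] g 0.0 j [  4.  29. -15.  -0. -46.  15.]
t 14.45 case mm [-102.5    0.8  124.5] F case [-4.59 -0.64 -2.03] yawerr -0.05 tilt z [-2.e-04  1.e-04 -1.e+00] g 0.0 j [  4.  29. -15.  -0. -46.  15.]
```

View pics/s8.png

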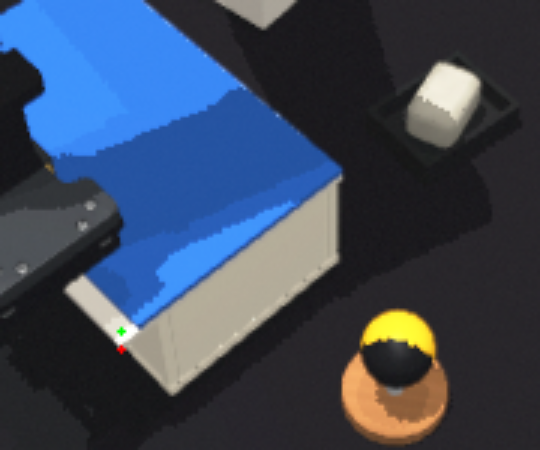

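```bash
python3 -m handwheel '[[0.01,0,0.2,0,0],[0.01,0,0.2,0,0],[0,0,0.2,0,0]]' >/dev/null; python3 -c "from h import *;st()";python3 -m handwheel '[[0,0,0.2,0,0],[0,0,0.2,0,0],[0,0,0,0,0]]' >/dev/null; python3 -c "from h import *;st()"
```

```text
t 14.88 case mm [-102.5    0.7  119. ] F case [-0.76 -0.66  1.46] yawerr -0.04 tilt z [ 5.e-04  3.e-04 -1.e+00] g 0.0 j [  4.  30. -15.  -0. -45.  15.]
t 15.25 case mm [-102.5    1.   114.4] F case [-1.02 -0.5  -0.57] yawerr -0.06 tilt z [-7.e-04  2.e-04 -1.e+00] g 0.0 j [  4.  30. -15.  -0. -45.  15.]
```

```bash
python3 -m handwheel '[[0.2,0,0,0,0],[0.5,0,0,0,0],[2,0,0,0,0],[3,0,0,0,0],[3,0,0,0,0],[2,0,-3,0,0],[0,0,-4,0,0],[0,0,-4,0,0],[0,0,-3,0,0],[0,0,0,0,0]]' >/dev/null; python3 - <<'E'
from h import *;import cv2
st()
q=np.load("q.npy")
im=cams.capture("side")[:,:,::-1].copy()
for a,c in((.0,(0,0,255)),(.1,(0,255,0))):
    p=proj("side",case2w(q,[edge(a,.112),edge(a,-.112)])).astype(int)
    for x in p:cv2.circle(im,tuple(map(int,x)),1,c,-1)
cv2.imwrite("pics/s9.png",cv2.resize(im[120:360,120:380],None,fx=2.4,fy=2.4))
E
```

```text
t 16.5 case mm [-211.6    0.3  258.3] F case [ 0.8  -0.65 -0.38] yawerr -0.09 tilt z [ 0.0068 -0.0014 -1.    ] g 0.01 j [ -6.  27.   3.   0. -66.  24.]
```

View pics/s9.png

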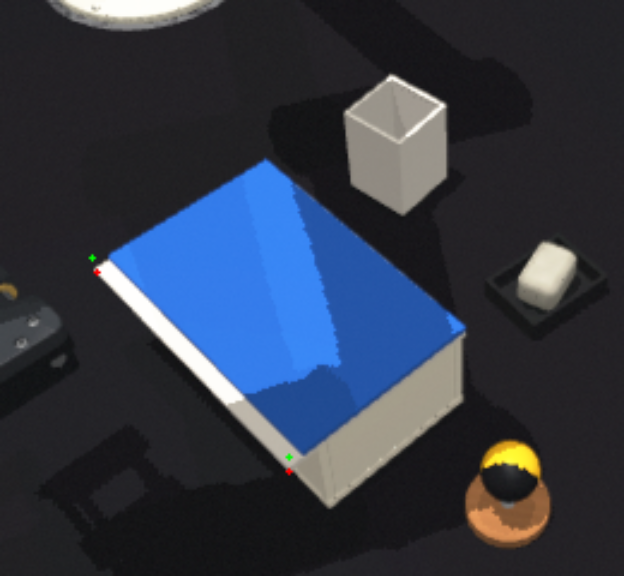

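The lid's free-edge corners lie on the red (angle 0) marks at about (97,270) and (289,471), so it is shut. The hand is clear, and the three bystanders look unmoved.

```bash
python3 -m handwheel '[[0,0,0,0,0],[0,0,0,0,0],[0,0,0,0,0]]' >/dev/null; python3 -c "
from station import job;print(job.finish_job())"
```

```text
the job is handed in; nothing more can be done
None
```

I tipped the lid forward with the closed fingers from behind and let it fall freely. I caught its edge on the side of the fingers at about 0.9 rad and lowered it until shut. The hand then moved away, and I handed the job in at about 17 s.

- **Fall:** with the hand lifted clear, the picture put the lid at about 1.38 rad, already past its balance point.
- **Catch:** the wrist showed about 1 N pressing forward and 0.9 N down for half a second, with the lid open about 0.9 rad in the picture.
- **Lowering:** I moved at about 0.15 rad/s over the last stretch. The upward support dropped off and reversed once the lid seated.
- **Last picture:** the lid's edge lies on the predicted "shut" marks, to about 0.02 rad. The gripper is clear, and the moon stand, paper box and rock tray look unmoved, judged by eye only.

**Not checked directly:**
- Lid angle and speed came from pictures and the arm's motion.
- Wrist force readings carry about 0.5 N of noise.
- Midway down, near 0.5 rad, the fingers briefly led the lid and the push rose to about 3.3 N sideways before I eased it. It pressed sideways with up to about 4.6 N near the end. All of this was on the free edge, and the outer face was not touched then.

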